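Hold a gearbox control block home in the corner of the drilling jig

ROBOT

A 6-joint arm with a two-finger parallel gripper is mounted at the origin on the work surface. World frame = base frame: x ahead of the robot, y to its left, z up, the work surface at z = 0. Lengths are in m, angles in rad, forces in N, time in s.
With the tool pointing down it reaches from about 0.25 to 0.775 m from the base axis. Payload 4 kg.
Tool frame: the origin (TCP) lies at the centre of the arm's flange, where the gripper is bolted on; the fingertips stand 199 mm ahead of it and the grasp point (between the pads) lies 180 mm ahead of it; z points along the fingers, y is the line along which they close (so a half turn about z gives the same grasp; the last joint's range is limited). The gripper opens to 94 mm and grips with 3 to 60 N. Pads are 16 mm wide; open, the fingers measure 119 mm over their backs; the gripper's body (75 mm by 177 mm) begins 78 mm behind the grasp point.
Start: joints at [1.223, 0.087, 1.371, -0, 1.684, -0.103], TCP at [0.133, 0.534, 0.405] pointing down, gripper open.
Joint ranges: [-3.1, 3.1], [-0.76, 2.03], [0.27, 2.55], [-1.08, 4.22], [0.17, 2.65], [-2.57, 2.57]. Speed limits (rad/s): [2.79, 2.79, 3.14, 3.14, 3.14, 3.14].

INTERFACE

Orientations are given as [roll, pitch, yaw] about the fixed x, y, z axes, in that order (R = Rz(yaw) Ry(pitch) Rx(roll)).
In Python, from bench import robot, eyes, models gives the robot as it stands.
- The arm moves only by the tool step_arm, never from a script. Its argument "commands" is a list that holds one entry, the list of rows, each a list of 7 numbers: the shift along the tool's x, y, z in mm, then the turn, a rotation vector about the tool's x, y, z in rad, then the finger opening in mm, from 0 to 94. In form: [[[tx, ty, tz, wx, wy, wz, gripper], ...]]. A call has 1 to 20 rows; each row shifts and turns the commanded pose from where the row before left it, along the tool's axes as they then stand; what a row does not reach is not made up. A row lasts 1/8 s, in which the tool goes at most 62.5 mm and 10.7 degrees, less where a joint would pass 70% of its speed; a pose out of reach is approached as far as the arm can. A call is refused whole if a number of a shift passes 62.5 or a number of a turn 0.188, either way. A call with a gripper value outside its range is refused whole. The fingers move at their own pace and stop on an object; the grip force is fixed at half the most. Time passes only in rows, so rows that do not move let the fingers close. It gives the time, the measured TCP pose, the force, the opening and the grip force at its end, in the units of the state.
- robot.get_obs(): the state, without advancing time (a new reading comes with each control period).
- eyes.snapshot(name): name is "scene" or "top"; returns a dict with "color" (420x560x3 uint8, red, green, blue), "camera_matrix" (3x3 intrinsics, pixels), "eye" and "rotation" of the camera in the world. Camera axes: x right, y up, looking along -z (the intrinsics and any distortion apply to the point x, -y, -z); pixel columns grow to the right and rows downward; lengths in m; the calibration is good to about 2 mm. A picture is of the moment at which its call begins. There is no depth.
- robot.close_job(): hands the job in; it is judged then, once.
Trained networks look in a picture, given as the dict that the camera call returned (one of the last four; its "shot" number tells which), for a name from the list of things; names that differ only in an ending like _2 or _b are one class to them, and where a whole thing is asked for, a point or a joint stands for the part that bears it (a point fixed in the world has none). Each returns a list of dicts, best first, with "confidence" (0 to 1); they miss things now and then, are a little off and sometimes report something else, mostly with a low value. They report only what shows in the picture. A call takes as long as a camera call. They do not tell look-alikes from the thing itself.
- models.masks_of(picture, query): "mask" (420x560 bool, what is visible of it) and "xy" ([column, row] in pixels, amid what is visible of it).
- models.tip_of(picture, query): "xy" ([column, row] in pixels: a listed point, or the origin of a listed thing).
The state is a dict: "time": time; "joint_positions": joint angles; "qvel": joint speeds; "joint_torque": joint torques, N m; "tool_pos": TCP position; "ee_rot": TCP orientation; "wrist_force": force on the tool from outside, world axes, zero at the start; "wrist_torque": the same for the moment, N m; "width": finger opening in m; "finger_force": force on a finger pad.
Only numpy, scipy, OpenCV 4.12 (cv2) and the standard library are available. Lean on these libraries where they do the work, as an engineer would, in place of code of your own. Each camera call takes 0.05 s, during which the arm holds its last target. There are 200 camera calls.

TASK

The control block has to be held in the corner of the drilling jig. First draw the locating pin up out of the bore in the jig plate and hang it upright by its collar in the notch in the plate's side edge, and let go of it; then lay the block flat on the plate, holes up, with its long side along the long stop, and press it fully home against the long stop and the end stop at the same time. Finish while still holding it with the gripper and pressing it firmly on both stops; leave the gear wheel, the bearing ring and the small socket where they lie.

Things in the scene. Friction and masses are not known exactly. Their poses are not given: they have to be found in the camera images.
- jig: drilling jig, fixed to the bench (its place and yaw differ each time): a bright steel plate 180 (x) x 160 (y) x 20 mm on two blue feet (under its two ends), plate top 45 mm above the bench. Origin: centre of its outline at bench height; z up. Two dark stop bars, 15 mm high and 15 mm thick, stand on the plate in its +x +y corner. All jig positions below are in this frame
- long_stop: the long stop: bar 90 mm long along jig x, 15 mm thick, 15 mm high above the plate; fixed; the face that the block touches is the -y face, at jig y = +65 mm, from jig x = -25 to +65 mm. Origin: centre of its underside on the plate
- end_stop: the end stop: bar 48 mm long along jig y, 15 mm thick, 15 mm high above the plate; fixed; the face that the block touches is the -x face, at jig x = +75 mm, from jig y = +10 to +58 mm. Origin: centre of its underside on the plate
- bore (a point): centre of the mouth of the vertical 13 mm through bore, on the plate's top, jig (20, 30, 45) mm; the block covers it when home, so a pin standing in it is in the way. Axes as the jig
- notch (a point): where the pin's axis is to hang: jig (-45, -62, 45) mm, at plate-top height. The notch is a slot 17 mm wide in x cut through the plate from its -y edge (jig y = -80 mm) to jig y = -50 mm, so open above, below and to -y. The pin can be lowered into it or slid in. Axes as the jig
- seat (a point): where the block's origin lies when it is home against both stops: jig (35, 40, 45) mm, on the plate's top. Axes as the jig
- pin: loose locating pin, 0.1 kg, standing upright in the bore at the start: steel shank 12 mm diameter and 40 mm long, above it a steel collar 30 mm diameter and 6 mm thick, above that a round black grip 16 mm diameter and 45 mm high (total 91 mm). Origin: centre of the shank's lower end, z along the pin upward. At the start the collar's underside rests on the plate and the grip reaches from 6 to 51 mm above the plate
- pin_collar (a point): on the pin's axis at the underside of the collar, 40 mm above the pin's lower end; at plate-top height when the pin hangs in the bore or the notch
- block: aluminium gearbox control block, 80 (x) x 50 (y) x 50 (z) mm, about 0.45 kg (varies), loose, lying on the bench with its dark port holes up, yaw and place vary (it swaps places with the gear and the bearing). Origin: centre of its underside. Sides flat; either end may face the end stop. It slides easily on the oiled plate and stops (friction coefficient about 0.2)
- gear: bystander: steel gear wheel lying flat, 68 mm across, 20 mm high; origin at the centre of its underside
- bearing: bystander: steel bearing ring lying flat, 62 mm across with a 30 mm hole, 16 mm high; origin at the centre of its underside
- socket: bystander: small steel wrench socket standing on end, 28 mm across, 30 mm high; origin at the centre of its underside
Things that resemble listed ones, but are neither listed nor needed, are in the scene too. Leave any green or orange look-alike of the pin alone.

How it is judged:
By the outcome, as a careful person would: the job done as asked, in the order asked, and still so for the second after the job is handed in, while the arm keeps its last pose, push and grip.
It also fails if it takes over 61 s, if anything falls off the work surface, if the arm or the gripper's body presses on something with over 40 N, if the wrist force passes 120 N, or if a joint passes its speed limit or range.

## Working session

There is one attempt and no reset: what is moved stays moved. The work goes in short steps, Python scripts to look and compute and a tool call to move; the robot and the scene stay as the last step left them, time stands still between calls to the robot, and variables do not carry over. Pictures are saved under pics/ and viewed, at most 10 in all, crops included, and the job is handed in when it is done.

Besides the shell and the picture viewer there is one more tool, called after "Emit:" as name(argument=value, ...), one argument or row to a line, values as JSON. step_arm: Moves the arm, as the interface text tells. Its arguments: {"type":"object","properties":{"commands":{"type":"array"}},"required":["commands"]}

```bash
mkdir -p pics; ls; cat > h.py <<'E'
import numpy as np, cv2, json
from bench import robot, eyes, models
def snap(n,f=None):
    s=eyes.snapshot(n)
    if f: cv2.imwrite(f'pics/{f}.png',s['color'][:,:,::-1])
    return s
def proj(s,P):
    P=np.atleast_2d(P); c=(P-np.array(s['eye']))@np.array(s['rotation'])
    K=np.array(s['camera_matrix']); x=c[:,0]/-c[:,2]; y=-c[:,1]/-c[:,2]
    return np.c_[K[0,0]*x+K[0,2],K[1,1]*y+K[1,2]]
def ray(s,xy,z):
    K=np.array(s['camera_matrix']); d=np.array([(xy[0]-K[0,2])/K[0,0],-(xy[1]-K[1,2])/K[1,1],-1])
    d=np.array(s['rotation'])@d; e=np.array(s['eye']); return e+d*(z-e[2])/d[2]
E
python3 - <<'E'
from h import *
for n in ('top','scene'):
    s=snap(n,n+'0'); print(n,s.keys(),s['eye'],np.round(s['camera_matrix'],1).tolist())
    for q,z in (('jig',0),('notch',.045),('bore',.045),('seat',.045),('long_stop',.045),('end_stop',.045),('pin_collar',.045),('pin',.005),('block',0),('gear',0),('bearing',0),('socket',0)):
        for d in models.tip_of(s,q)[:3]: print(q,round(d['confidence'],2),np.round(d['xy'],1),np.round(ray(s,d['xy'],z),4))
print(robot.get_obs())
E
```

```text
pics
top dict_keys(['color', 'camera_matrix', 'eye', 'rotation', 'shot']) [0.35359144 0.01941063 1.06076774] [[418.9, 0.0, 276.0], [0.0, 418.9, 213.4], [0.0, 0.0, 1.0]]Traceback (most recent call last):
  File "<stdin>", line 5, in <module>
  File "h.py", line 13, in ray
    d=np.array(s['rotation'])@d; e=np.array(s['eye']); return e+d*(z-e[2])/d[2]
                                                                           ~^^^
IndexError: invalid index to scalar variable.
```

```bash
python3 - <<'E'
from h import *
s=snap('top');print(s['rotation'])
E
sed -i "s/np.array(s\['rotation'\])/Rm(s)/g" h.py; cat >> h.py <<'E'
from scipy.spatial.transform import Rotation as Ro
def Rm(s): return Ro.from_euler('xyz',s['rotation']).as_matrix()
E
python3 - <<'E'
from h import *
for n in ('top','scene'):
    s=snap(n,n+'0'); print(n,s['eye'],s['rotation'])
    for q,z in (('jig',0),('notch',.045),('bore',.045),('seat',.045),('long_stop',.045),('end_stop',.045),('pin_collar',.045),('pin',.005),('block',0),('gear',0),('bearing',0),('socket',0)):
        for d in models.tip_of(s,q)[:3]: print(q,round(d['confidence'],2),np.round(d['xy'],1),np.round(ray(s,d['xy'],z),4))
print(robot.get_obs())
E
```

```text
[ 0.21183838  0.00191236 -1.69803778]
top [0.35359144 0.01941063 1.06076774] [ 0.21183838  0.00191236 -1.69803778]
jig 0.58 [202.6 219. ] [0.5896 0.1824 0.    ]
notch 0.9 [218.8 232.2] [0.5415 0.139  0.045 ]
bore 0.92 [185.3 203.8] [0.6236 0.2148 0.045 ]
seat 0.95 [178.6 198.9] [0.6383 0.2304 0.045 ]
long_stop 0.84 [167.6 203.2] [0.6308 0.2585 0.045 ]
long_stop 0.27 [186.6 203.2] [0.6247 0.2115 0.045 ]
end_stop 0.52 [183.6 176.5] [0.695  0.2133 0.045 ]
pin_collar 0.66 [184.4 205.1] [0.6206 0.2173 0.045 ]
pin_collar 0.55 [190.6 155.5] [0.7486 0.191  0.045 ]
pin 0.62 [142.  216.9] [0.6139 0.336  0.005 ]
pin 0.52 [187.8 209.8] [0.6175 0.2174 0.005 ]
pin 0.44 [191.1 160.4] [0.7503 0.1976 0.005 ]
block 0.67 [341.2 253.5] [ 0.4558 -0.1585  0.    ]
gear 0.61 [327.5 199.9] [ 0.5988 -0.1454  0.    ]
bearing 0.74 [393.9 226.1] [ 0.5084 -0.3042  0.    ]
socket 0.4 [390.4 283.3] [ 0.3665 -0.2685  0.    ]
scene [1.09420238 0.44267231 0.53970316] [ 0.9675085  -0.0086277   2.23473002]
jig 0.7 [328.  279.6] [0.5932 0.1863 0.    ]
notch 0.61 [336.  274.4] [0.615  0.2119 0.045 ]
notch 0.58 [324.3 234.
[... 819 characters left out ...]
4  0.    ]
{'time': 1.45, 'joint_positions': array([ 1.22288791e+00,  8.71984444e-02,  1.37067227e+00, -2.86985704e-05,
        1.68360124e+00, -1.03128010e-01]), 'qvel': array([-0.00050273,  0.00035524, -0.00284775,  0.00016755,  0.00042609,
        0.00159495]), 'joint_torque': array([-1.16960496e-04, -3.40029681e+01, -3.02594948e+01,  7.17605255e-02,
        2.36188254e-02, -1.33581415e-05]), 'tool_pos': array([0.13331397, 0.53360312, 0.40472081]), 'ee_rot': array([3.14147553e+00, 4.07894555e-05, 2.89680901e+00]), 'wrist_force': array([-0.02375452,  0.2060491 ,  0.59862597]), 'wrist_torque': array([-0.01402502, -0.01520274, -0.03657799]), 'finger_force': 0.0, 'width': 0.09406557430814134}
```

View pics/top0.png

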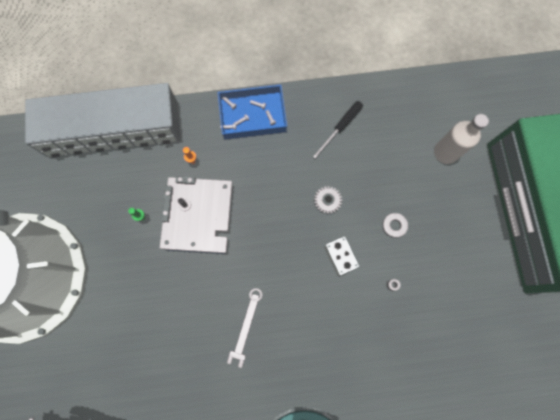

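View pics/scene0.png

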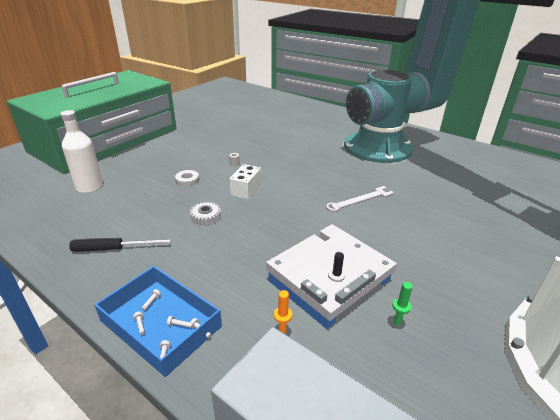

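```bash
cat > fit.py <<'E'
from h import *
from scipy.optimize import minimize
def box(x0,x1,y0,y1,z0,z1): return np.array([[x,y,z] for x in(x0,x1) for y in(y0,y1) for z in(z0,z1)])/1000
JIG=[box(-90,90,-80,80,25,45),box(-25,65,65,80,45,60),box(75,90,10,58,45,60),box(-90,-72,-78,78,0,25),box(72,90,-78,78,0,25)]
BLK=[box(-40,40,-25,25,0,50)]
def tf(P,p,z=0):
    c,s_=np.cos(p[2]),np.sin(p[2]); return P@np.array([[c,s_,0],[-s_,c,0],[0,0,1]])+[p[0],p[1],z]
def soft(s,parts,p,z,U=4):
    m=np.zeros((420*U,560*U),np.uint8)
    for b in parts:
        h=cv2.convexHull(((proj(s,tf(b,p,z))+.5)*U*16).astype(np.float32)).astype(np.int32)
        cv2.fillConvexPoly(m,h,255,shift=4)
    return cv2.resize(m,(560,420),interpolation=cv2.INTER_AREA)/255.
def fit(shots,masks,parts,p0,z=0):
    def c(p): return sum(np.abs(soft(s,parts,p,z)-m).sum()/m.sum() for s,m in zip(shots,masks))
    best=None
    for dy in(-.06,0,.06):
        r=minimize(c,[p0[0],p0[1],p0[2]+dy],method='Nelder-Mead',options=dict(initial_simplex=np.array([p0[0],p0[1],p0[2]+dy])+np.array([[0,0,0],[.006,0,0],[0,.006,0],[0,0,.05]]),xatol=1e-4,fatol=1e-5))
        if best is None or r.fun<best.fun: best=r
    return best
def over(s,f,polys,roi,k):
    x,y,w,h=roi; im=cv2.resize(s['color'][y:y+h,x:x+w,::-1],None,fx=k,fy=k,interpolation=cv2.INTER_CUBIC)
    for P,col in polys: cv2.polylines(im,[np.int32((proj(s,P)+.5-[x,y])*k)],True,col,1)
    return im
E
python3 - <<'E'
from fit import *
S=[snap('top'),snap('scene')]
M={}
for q in('jig','block'):
    M[q]=[models.masks_of(s,q)[0]['mask'] for s in S]; print(q,[m.sum() for m in M[q]])
for q,parts,p0 in(('jig',JIG,(.592,.184,-.2)),('block',BLK,(.45,-.155,-.4)),('block',BLK,(.45,-.155,.6)),('block',BLK,(.45,-.155,1.3))):
    for i in([0,1],[0],[1]):
        r=fit([S[j] for j in i],[M[q][j] for j in i],parts,p0); print(q,i,np.round(r.x,4),round(r.fun,3))
        if q=='jig' and len(i)==2: pj=r.x
R=lambda x0,x1,y0,y1,z:np.array([[x0,y0,z],[x1,y0,z],[x1,y1,z],[x0,y1,z]])/1000
pl=[(tf(R(-90,90,-80,80,45),pj),(0,0,255)),(tf(R(-25,65,65,80,60),pj),(0,255,0)),(tf(R(75,90,10,58,60),pj),(255,0,0)),(tf(R(-53.5,-36.5,-80,-50,45),pj),(255,0,255))]
a=over(S[0],'',pl,(150,165,90,100),4); b=over(S[1],'',pl,(255,215,150,115),3)
h=max(a.shape[0],b.shape[0]); pad=lambda i:cv2.copyMakeBorder(i,0,h-i.shape[0],0,0,0)
o=np.hstack([pad(a),pad(b)]);o=cv2.resize(o,None,fx=.98,fy=.98);print(o.shape);cv2.imwrite('pics/j1.png',o[:, :800])
E
```

```text
jig [np.int64(4521), np.int64(7117)]
block [np.int64(822), np.int64(751)]
jig [0, 1] [ 0.594   0.1894 -0.1892] 0.211
jig [0] [ 0.5959  0.1918 -0.1885] 0.09
jig [1] [ 0.5914  0.1872 -0.1848] 0.074
block [0, 1] [ 0.4482 -0.1508  0.3011] 0.247
block [0] [ 0.448  -0.1497  0.272 ] 0.046
block [1] [ 0.4409 -0.1599  0.3471] 0.121
block [0, 1] [ 0.4482 -0.1508  0.3025] 0.247
block [0] [ 0.4479 -0.1497  0.2724] 0.046
block [1] [ 0.4432 -0.1577  0.3568] 0.116
block [0, 1] [ 0.4482 -0.1508  0.3016] 0.247
block [0] [ 0.4478 -0.1497  0.2726] 0.047
block [1] [ 0.4415 -0.1616  1.1098] 0.336
(392, 794, 3)
```

View pics/j1.png

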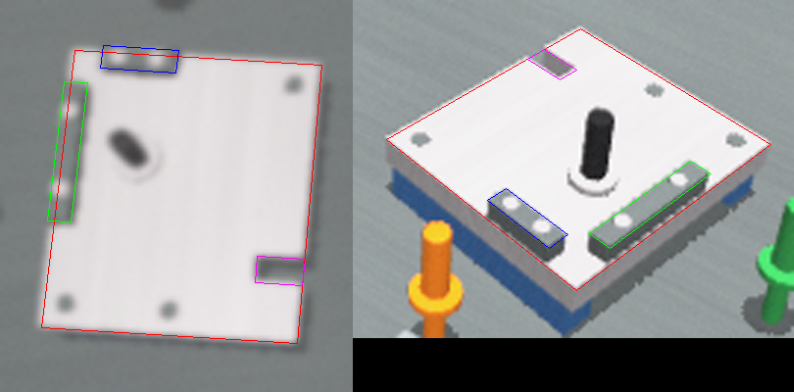

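Emit:
step_arm(
  commands=[
    [[-20, -7, 0, 0, 0, 0, 60], [-34, -12, 0, 0, 0, 0, 60], [-34, -12, 0, 0, 0, 0, 60], [-34, -12, 0, 0, 0, 0, 60], [-34, -12, 0, 0, 0, 0, 60], [-34, -12, 0, 0, 0, 0, 50], [-34, -12, 0, 0, 0, 0, 50], [-34, -12, 0, 0, 0, 0, 50], [-34, -12, 0, 0, 0, 0, 50], [-34, -12, 0, 0, 0, 0, 50], [-34, -12, 0, 0, 0, 0, 50], [-34, -12, 0, 0, 0, 0, 50], [-34, -12, 0, 0, 0, 0, 50], [-34, -12, 0, 0, 0, 0, 50], [-34, -12, 0, 0, 0, 0, 50], [-34, -12, 0, 0, 0, 0, 50], [-19, -4, 0, 0, 0, 0, 50]],
  ],
)

```text
time: 3.88
tool_pos: [0.621, 0.2139, 0.4042]
ee_rot: [-3.141, -0.0, 2.895]
wrist_force: [-0.0, -0.0, -0.5]
width: 0.0499
finger_force: 0.0
```

Emit:
step_arm(
  commands=[
    [[0, 0, 0, 0, 0, 0.126, 50], [0, 0, 0, 0, 0, 0.126, 50], [0, 0, 0, 0, 0, 0.126, 50], [0, 0, 0, 0, 0, 0.126, 50], [0, 0, 5, 0, 0, 0.126, 50], [0, 0, 5, 0, 0, 0.126, 50], [0, 0, 5, 0, 0, 0.126, 50], [0, 0, 5, 0, 0, 0.126, 50], [0, 0, 5, 0, 0, 0.126, 50], [0, 0, 5, 0, 0, 0.126, 50], [0, 0, 5, 0, 0, 0.126, 50], [0, 0, 5, 0, 0, 0.126, 50]],
  ],
)

```text
time: 5.38
tool_pos: [0.6197, 0.2153, 0.3644]
ee_rot: [-3.141, -0.0, 1.381]
wrist_force: [-0.2, 0.5, 0.2]
width: 0.0503
finger_force: 0.0
```

```bash
cat >> h.py <<'E'
def todo(x,y,z,yaw):
    o=robot.get_obs(); R=Ro.from_euler('xyz',o['ee_rot']).as_matrix()
    w=(Ro.from_matrix(R).inv()*Ro.from_euler('xyz',[np.pi,0,yaw])).as_rotvec()
    print('t',round(o['time'],2),'pos',np.round(o['tool_pos'],4),'rot',np.round(o['ee_rot'],4),'F',np.round(o['wrist_force'],1),'w',round(o['width'],4),'ff',round(o['finger_force'],1))
    print('tool shift mm',np.round(R.T@(np.array([x,y,z])-o['tool_pos'])*1000,1),'turn',np.round(w,3))
E
python3 - <<'E'
from fit import *
todo(.6193,.2151,.257,1.383)
a=snap('scene');b=snap('top')
cv2.imwrite('pics/c1.png',np.hstack([cv2.resize(a['color'][170:350,230:430,::-1],(400,360)),cv2.resize(b['color'][140:260,130:263,::-1],(399,360))]))
E
```

```text
t 5.38 pos [0.6197 0.2153 0.3644] rot [-3.1414 -0.      1.3806] F [-0.2  0.5  0.2] w 0.0503 ff 0.0
tool shift mm [ -0.2  -0.3 107.4] turn [-0.    -0.    -0.002]
```

View pics/c1.png

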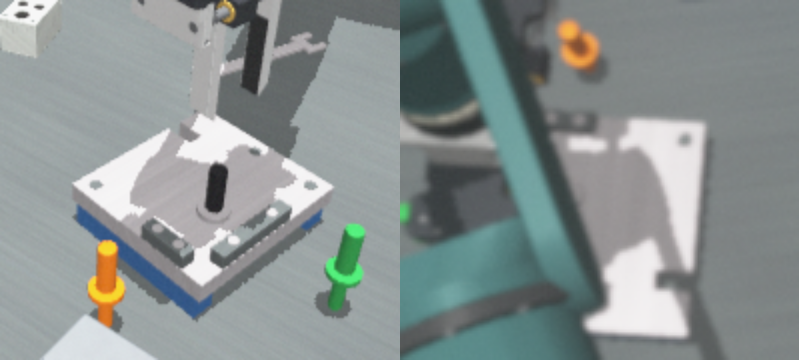

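Emit:
step_arm(
  commands=[
    [[0, 0, 15, 0, 0, 0, 50], [0, 0, 20, 0, 0, 0, 50], [0, 0, 20, 0, 0, 0, 50], [0, 0, 20, 0, 0, 0, 50], [0, 0, 15, 0, 0, 0, 50], [0, 0, 9, 0, 0, 0, 50], [0, 0, 5, 0, 0, 0, 50], [0, 0, 0, 0, 0, 0, 50]],
  ],
)

```text
time: 6.48
tool_pos: [0.6197, 0.2153, 0.2608]
ee_rot: [3.141, -0.0, 1.385]
wrist_force: [0.2, -0.8, 0.1]
width: 0.0498
finger_force: 0.0
```

```bash
python3 - <<'E'
from fit import *
todo(.6193,.2151,.257,1.383)
a=snap('scene')
cv2.imwrite('pics/c2.png',cv2.resize(a['color'][210:310,270:410,::-1],None,fx=4,fy=4))
E
```

```text
t 6.47 pos [0.6197 0.2153 0.2608] rot [ 3.1414e+00 -2.0000e-04  1.3848e+00] F [ 0.2 -0.8  0.1] w 0.0498 ff 0.0
tool shift mm [-0.2 -0.4  3.8] turn [ 0.    -0.     0.002]
```

View pics/c2.png

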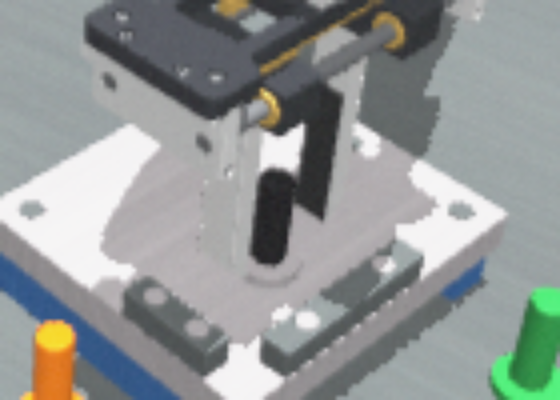

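Emit:
step_arm(
  commands=[
    [[0, 0, 0, 0, 0, 0, 25], [0, 0, 0, 0, 0, 0, 10], [0, 0, 0, 0, 0, 0, 10], [0, 0, 0, 0, 0, 0, 10], [0, 0, 0, 0, 0, 0, 10]],
  ],
)

```text
time: 7.15
tool_pos: [0.6197, 0.2152, 0.2608]
ee_rot: [3.141, -0.0, 1.385]
wrist_force: [0.4, 0.2, -0.2]
width: 0.0155
finger_force: 30.0
```

```bash
python3 - <<'E'
from fit import *
todo(.6193,.2151,.257,1.383)
E
```

```text
t 7.15 pos [0.6197 0.2152 0.2608] rot [ 3.1413e+00 -2.0000e-04  1.3848e+00] F [ 0.4  0.2 -0.2] w 0.0155 ff 30.0
tool shift mm [-0.2 -0.4  3.8] turn [ 0.    -0.     0.002]
```

Emit:
step_arm(
  commands=[
    [[0, 0, -10, 0, 0, 0, 10], [0, 0, -20, 0, 0, 0, 10], [0, 0, -20, 0, 0, 0, 10], [0, 0, -5, 0, 0, 0, 10], [-12, -9, 0, 0, 0, 0, 10], [-20, -14, 0, 0, 0, 0, 10], [-20, -14, 0, 0, 0, 0, 10], [-20, -14, 0, 0, 0, 0, 10], [-14, -10, 0, 0, 0, 0, 10], [-6, -4, 0, 0, 0, 0, 10], [0, 0, 0, 0, 0, 0, 10], [0, 0, 0, 0, 0, 0, 10]],
  ],
)

```text
time: 8.65
tool_pos: [0.539, 0.1372, 0.3157]
ee_rot: [3.141, -0.0, 1.385]
wrist_force: [0.4, -0.6, -1.9]
width: 0.0152
finger_force: 30.0
```

```bash
python3 - <<'E'
from fit import *
g=np.array([.6193,.2151])+tf(np.array([[-.065,-.092,0]]),(0,0,-.188))[0,:2]
todo(g[0]+.0004,g[1],.261,1.3848)
a=snap('scene')
cv2.imwrite('pics/c3.png',cv2.resize(a['color'][190:310,260:420,::-1],None,fx=4,fy=4))
E
```

```text
t 8.65 pos [0.539  0.1372 0.3157] rot [ 3.1415e+00 -4.0000e-04  1.3851e+00] F [ 0.4 -0.6 -1.9] w 0.0152 ff 30.0
tool shift mm [-0.4 -0.3 54.7] turn [ 0. -0.  0.]
```

View pics/c3.png

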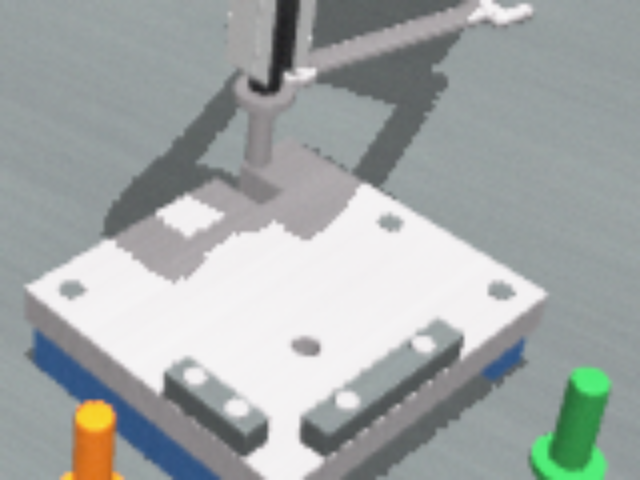

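Emit:
step_arm(
  commands=[
    [[0, 0, 8, 0, 0, 0, 10], [0, 0, 8, 0, 0, 0, 10], [0, 0, 6, 0, 0, 0, 10], [0, 0, 6, 0, 0, 0, 10], [0, 0, 6, 0, 0, 0, 10], [0, 0, 0, 0, 0, 0, 10]],
  ],
)

```text
time: 9.45
tool_pos: [0.5386, 0.1368, 0.2809]
ee_rot: [-3.14, 0.0, 1.385]
wrist_force: [-0.2, -0.7, -0.2]
width: 0.0155
finger_force: 30.0
```

Emit:
step_arm(
  commands=[
    [[0, 0, 8, 0, 0, 0, 10], [0, 0, 6, 0, 0, 0, 10], [0, 0, 4, 0, 0, 0, 10], [0, 0, 2, 0, 0, 0, 10], [0, 0, 0, 0, 0, 0, 10]],
  ],
)

```text
time: 10.07
tool_pos: [0.5388, 0.1369, 0.2615]
ee_rot: [-3.141, 0.0, 1.385]
wrist_force: [-0.3, -0.6, -0.8]
width: 0.0153
finger_force: 30.0
```

Descended freely to full depth; last bit, then release.

Emit:
step_arm(
  commands=[
    [[0, 0, 1, 0, 0, 0, 10], [0, 0, 0, 0, 0, 0, 10], [0, 0, 0, 0, 0, 0, 20], [0, 0, 0, 0, 0, 0, 40], [0, 0, 0, 0, 0, 0, 50], [0, 0, 0, 0, 0, 0, 50]],
  ],
)

```text
time: 10.82
tool_pos: [0.5388, 0.1369, 0.2608]
ee_rot: [3.141, -0.0, 1.385]
wrist_force: [-0.5, 0.5, -0.2]
width: 0.047
finger_force: 0.0
```

Emit:
step_arm(
  commands=[
    [[0, 0, -5, 0, 0, 0, 50], [0, 0, -15, 0, 0, 0, 50], [0, 0, -30, 0, 0, 0, 50], [0, 0, -35, 0, 0, 0, 60], [0, 0, -20, 0, 0, 0, 75], [0, 0, 0, 0, 0, 0, 80]],
  ],
)

```text
time: 11.58
tool_pos: [0.5391, 0.1369, 0.3692]
ee_rot: [3.136, -0.002, 1.385]
wrist_force: [-0.9, 0.1, -0.9]
width: 0.0767
finger_force: 0.0
```

```bash
python3 - <<'E'
from fit import *
todo(.445,-.154,.365,.29)
a=snap('scene')
cv2.imwrite('pics/c4.png',cv2.resize(a['color'][170:310,210:410,::-1],None,fx=4,fy=4))
E
```

```text
t 11.57 pos [0.5391 0.1369 0.3692] rot [ 3.1356e+00 -2.2000e-03  1.3848e+00] F [-0.9  0.1 -0.9] w 0.0767 ff 0.0
tool shift mm [-303.3  -38.7    3.3] turn [ 0.004 -0.005  1.095]
```

View pics/c4.png

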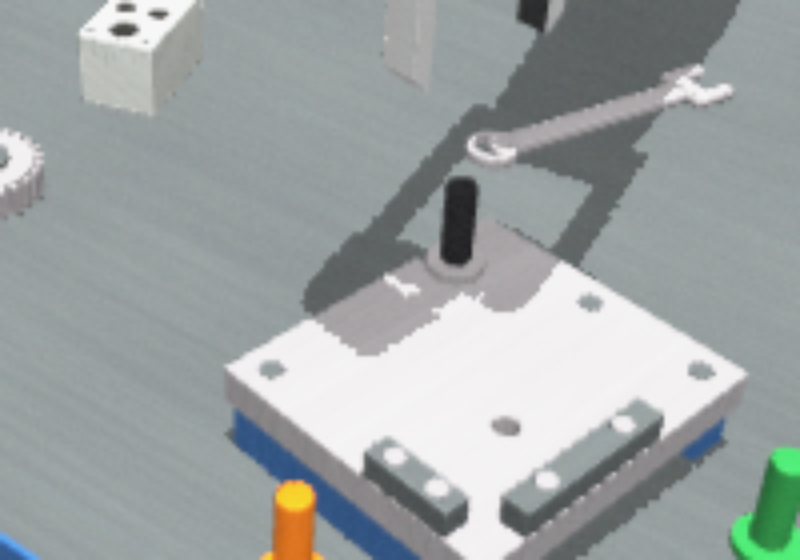

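Emit:
step_arm(
  commands=[
    [[-15, -2, 0, 0, 0, 0, 80], [-29, -4, 0, 0, 0, 0, 80], [-32, -4, 0, 0, 0, 0, 80], [-32, -4, 0, 0, 0, 0, 80], [-32, -4, 0, 0, 0, 0, 80], [-32, -4, 0, 0, 0, 0, 80], [-32, -4, 0, 0, 0, 0, 80], [-32, -4, 0, 0, 0, 0, 80], [-32, -4, 0, 0, 0, 0, 80], [-25, -4, 0, 0, 0, 0, 80], [-10, -1, 0, 0, 0, 0, 80]],
  ],
)

```text
time: 13.0
tool_pos: [0.4433, -0.155, 0.3643]
ee_rot: [-3.139, -0.001, 1.382]
wrist_force: [-0.1, 0.4, -1.6]
width: 0.0798
finger_force: 0.0
```

Emit:
step_arm(
  commands=[
    [[0, 0, 0, 0, 0, 0.1, 80], [0, 0, 0, 0, 0, 0.14, 80], [0, 0, 0, 0, 0, 0.14, 80], [0, 0, 0, 0, 0, 0.14, 80], [0, 0, 0, 0, 0, 0.14, 80], [0, 0, 0, 0, 0, 0.14, 80], [0, 0, 0, 0, 0, 0.14, 80], [0, 0, 0, 0, 0, 0.1, 80], [0, 0, 0, 0, 0, 0.055, 80], [0, 0, 0, 0, 0, 0, 80]],
  ],
)

```text
time: 14.25
tool_pos: [0.4442, -0.1534, 0.3649]
ee_rot: [-3.14, 0.001, 0.291]
wrist_force: [0.9, -1.1, -0.0]
width: 0.0802
finger_force: 0.0
```

```bash
python3 - <<'E'
from fit import *
todo(.445,-.154,.218,.29)
a=snap('scene');b=snap('top')
for s in(a,b):
    m=models.masks_of(s,'block'); print([(round(d['confidence'],2),d['mask'].sum()) for d in m])
    if m and m[0]['mask'].sum()>600:
        r=fit([s],[m[0]['mask']],BLK,(.445,-.154,.29)); print(np.round(r.x,4),round(r.fun,3))
x=a['color'][130:240,190:330,::-1]
cv2.imwrite('pics/c5.png',cv2.resize(x,None,fx=4,fy=4))
E
```

```text
t 14.25 pos [ 0.4442 -0.1534  0.3649] rot [-3.1404e+00  9.0000e-04  2.9090e-01] F [ 0.9 -1.1 -0. ] w 0.0802 ff 0.0
tool shift mm [  0.7   1.  146.9] turn [-0.001  0.001  0.001]
[(0.95, np.int64(829)), (0.71, np.int64(241))]
[ 0.4431 -0.1563  0.301 ] 0.036
[(0.56, np.int64(287))]
```

View pics/c5.png

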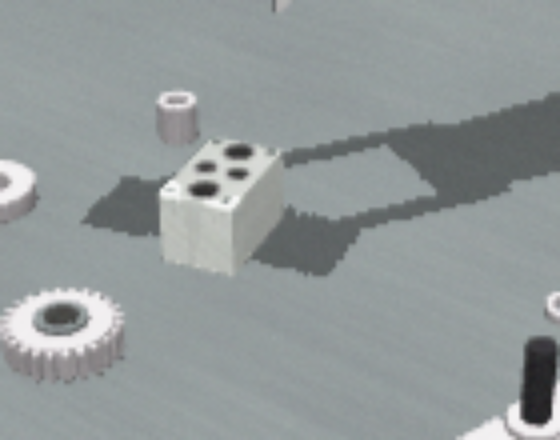

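Emit:
step_arm(
  commands=[
    [[1, 1, 15, 0, 0, 0, 80], [0, 0, 25, 0, 0, 0, 80], [0, 0, 25, 0, 0, 0, 80], [0, 0, 25, 0, 0, 0, 80], [0, 0, 25, 0, 0, 0, 80], [0, 0, 17, 0, 0, 0, 80], [0, 0, 10, 0, 0, 0, 80], [0, 0, 5, 0, 0, 0, 80], [0, 0, 0, 0, 0, 0, 80]],
  ],
)

```text
time: 15.58
tool_pos: [0.4458, -0.1544, 0.2189]
ee_rot: [3.141, -0.0, 0.29]
wrist_force: [0.4, -0.5, 0.1]
width: 0.0797
finger_force: 0.0
```

Emit:
step_arm(
  commands=[
    [[0, 0, 0, 0, 0, 0, 65], [0, 0, 0, 0, 0, 0, 40], [0, 0, 0, 0, 0, 0, 40], [0, 0, 0, 0, 0, 0, 40], [0, 0, 0, 0, 0, 0, 40], [0, 0, 0, 0, 0, 0, 40]],
  ],
)

```text
time: 16.32
tool_pos: [0.4457, -0.1542, 0.219]
ee_rot: [-3.141, -0.0, 0.29]
wrist_force: [-1.1, 2.8, 2.8]
width: 0.0498
finger_force: 30.0
```

```bash
python3 - <<'E'
from fit import *
sp=tf(np.array([[.035,.04,0]]),(.594,.1894,-.188))[0]; print(sp)
todo(sp[0],sp[1],.36,-.188)
s=snap('scene')
m=models.masks_of(s,'block'); print([(round(d['confidence'],2),d['mask'].sum()) for d in m])
im=s['color'][130:240,190:330,::-1]
cv2.imwrite('pics/c6.png',cv2.resize(im,None,fx=4,fy=4))
E
```

```text
[0.63585908 0.22215389 0.        ]
t 16.32 pos [ 0.4457 -0.1542  0.219 ] rot [-3.1411e+00 -4.0000e-04  2.8990e-01] F [-1.1  2.8  2.8] w 0.0498 ff 30.0
tool shift mm [ 289.9 -306.4 -140.8] turn [-0.001 -0.     0.478]
[(0.74, np.int64(722)), (0.63, np.int64(270))]
```

View pics/c6.png

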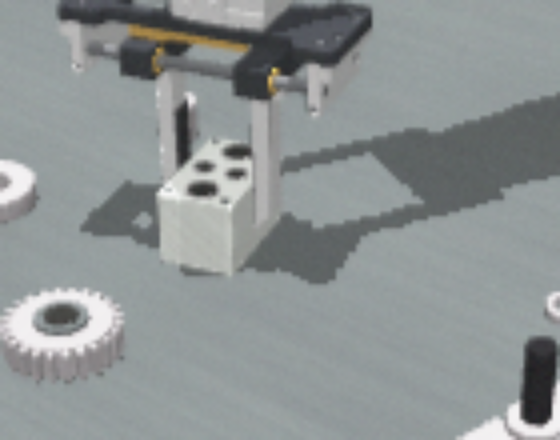

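Emit:
step_arm(
  commands=[
    [[0, 0, -8, 0, 0, 0, 40], [0, 0, -22, 0, 0, 0, 40], [0, 0, -30, 0, 0, 0, 40], [0, 0, -30, 0, 0, 0, 40], [0, 0, -30, 0, 0, 0, 40], [0, 0, -20, 0, 0, 0, 40], [10, -11, 0, 0, 0, 0, 40], [22, -25, 0, 0, 0, 0, 40], [25, -28, 0, 0, 0, 0, 40], [25, -28, 0, 0, 0, 0, 40], [25, -28, 0, 0, 0, 0, 40], [25, -28, 0, 0, 0, 0, 40], [25, -28, 0, 0, 0, 0, 40], [25, -28, 0, 0, 0, 0, 40], [25, -28, 0, 0, 0, 0, 40], [25, -28, 0, 0, 0, 0, 40], [20, -22, 0, 0, 0, 0, 40], [12, -13, 0, 0, 0, 0, 40], [5, -5, 0, 0, 0, 0, 40], [0, 0, 0, 0, 0, 0, 40]],
  ],
)

```text
time: 18.92
tool_pos: [0.6177, 0.2099, 0.3579]
ee_rot: [3.141, 0.002, 0.29]
wrist_force: [0.3, 0.4, -5.1]
width: 0.05
finger_force: 30.0
```

Emit:
step_arm(
  commands=[
    [[0, 0, 0, 0, 0, 0.05, 40], [0, 0, 0, 0, 0, 0.1, 40], [0, 0, 0, 0, 0, 0.1, 40], [0, 0, 0, 0, 0, 0.1, 40], [0, 0, 0, 0, 0, 0.08, 40], [0, 0, 0, 0, 0, 0.048, 40], [0, 0, 0, 0, 0, 0, 40], [0, 0, 0, 0, 0, 0, 40]],
  ],
)

```text
time: 19.92
tool_pos: [0.6176, 0.2093, 0.3589]
ee_rot: [3.142, -0.0, -0.188]
wrist_force: [-0.9, -0.0, -5.4]
width: 0.0495
finger_force: 30.0
```

```bash
cat > chk.py <<'E'
from fit import *
todo(.6183,.2103,.264,-.188)
s=snap('scene')
o=robot.get_obs(); R=Ro.from_euler('xyz',o['ee_rot']).as_matrix()
m=models.masks_of(s,'block'); print([(round(d['confidence'],2),d['mask'].sum()) for d in m])
# block pose by black-free fit of visible mask (fingers occlude a little)
zb=o['tool_pos'][2]-.219
r=fit([s],[m[0]['mask']],BLK,(o['tool_pos'][0],o['tool_pos'][1],o['ee_rot'][2]),zb); print('block-tcp',np.round(r.x-np.r_[o['tool_pos'][:2],o['ee_rot'][2]],4),round(r.fun,3),'zb',zb)
jm=models.masks_of(s,'jig')
E
python3 chk.py
```

```text
t 19.93 pos [0.6176 0.2093 0.3589] rot [ 3.1415e+00 -2.0000e-04 -1.8840e-01] F [-0.9 -0.  -5.4] w 0.0495 ff 30.0
tool shift mm [ 0.5 -1.1 94.9] turn [ 0. -0. -0.]
[(0.9, np.int64(1874)), (0.62, np.int64(6837))]
block-tcp [-0.0021 -0.0024  0.0037] 0.243 zb 0.13985055419420986
```

Emit:
step_arm(
  commands=[
    [[0, 0, 10, 0, 0, 0, 40], [0, 0, 20, 0, 0, 0, 40], [0, 0, 20, 0, 0, 0, 40], [0, 0, 20, 0, 0, 0, 40], [0, 0, 12, 0, 0, 0, 40], [0, 0, 6, 0, 0, 0, 40], [0, 0, 3, 0, 0, 0, 40], [0, 0, 1, 0, 0, 0, 40], [0, 0, 0, 0, 0, 0, 40]],
  ],
)

```text
time: 21.2
tool_pos: [0.6179, 0.21, 0.2674]
ee_rot: [-3.141, -0.001, -0.188]
wrist_force: [-0.0, -0.2, -5.3]
width: 0.05
finger_force: 30.0
```

Emit:
step_arm(
  commands=[
    [[0, 0, 1, 0, 0, 0, 40], [0, 0, 1, 0, 0, 0, 40], [0, 0, 0, 0, 0, 0, 40]],
  ],
)

```text
time: 21.58
tool_pos: [0.6177, 0.21, 0.2645]
ee_rot: [3.142, 0.0, -0.188]
wrist_force: [0.5, -0.7, -4.5]
width: 0.05
finger_force: 30.0
```

Emit:
step_arm(
  commands=[
    [[0, 0, 0.5, 0, 0, 0, 40], [0, 0, 0, 0, 0, 0, 40]],
  ],
)

```text
time: 21.82
tool_pos: [0.6177, 0.21, 0.2641]
ee_rot: [-3.142, 0.0, -0.188]
wrist_force: [1.0, -0.5, -5.0]
width: 0.0499
finger_force: 30.0
```

Emit:
step_arm(
  commands=[
    [[0, 0, 0.5, 0, 0, 0, 40], [0, 0, 0, 0, 0, 0, 40]],
  ],
)

```text
time: 22.08
tool_pos: [0.6178, 0.21, 0.264]
ee_rot: [-3.141, -0.0, -0.188]
wrist_force: [-0.4, -0.3, -3.8]
width: 0.0496
finger_force: 30.0
```

Emit:
step_arm(
  commands=[
    [[0, 0, 0.5, 0, 0, 0, 40], [0, 0, 0, 0, 0, 0, 40]],
  ],
)

```text
time: 22.32
tool_pos: [0.6178, 0.21, 0.264]
ee_rot: [-3.141, -0.001, -0.188]
wrist_force: [-0.5, -0.6, -1.9]
width: 0.0498
finger_force: 30.0
```

Emit:
step_arm(
  commands=[
    [[0, 0, 0.4, 0, 0, 0, 40], [0, 0, 0, 0, 0, 0, 40]],
  ],
)

```text
time: 22.58
tool_pos: [0.6178, 0.21, 0.264]
ee_rot: [-3.141, -0.001, -0.188]
wrist_force: [-1.2, -0.3, 1.2]
width: 0.0497
finger_force: 30.0
```

Emit:
step_arm(
  commands=[
    [[3, -3, 0, 0, 0, 0, 40], [4, -4, 0, 0, 0, 0, 40], [3, -3, 0, 0, 0, 0, 40], [1, -2, 0, 0, 0, 0, 40], [0, -1, 0, 0, 0, 0, 40], [0, -1, 0, 0, 0, 0, 40], [0, 0, 0, 0, 0, 0, 40]],
  ],
)

```text
time: 23.45
tool_pos: [0.632, 0.2217, 0.264]
ee_rot: [-3.141, -0.003, -0.188]
wrist_force: [-0.6, -1.4, 4.6]
width: 0.0497
finger_force: 30.0
```

Emit:
step_arm(
  commands=[
    [[0, -1, 0, 0, 0, 0, 40], [0, -1, 0, 0, 0, 0, 40], [0, 0, 0, 0, 0, 0, 40]],
  ],
)

```text
time: 23.82
tool_pos: [0.6323, 0.2231, 0.264]
ee_rot: [3.141, -0.003, -0.189]
wrist_force: [-1.3, -3.5, 5.9]
width: 0.0498
finger_force: 30.0
```

Emit:
step_arm(
  commands=[
    [[0, -1, 0, 0, 0, 0, 40], [0, 0, 0, 0, 0, 0, 40]],
  ],
)

```text
time: 24.08
tool_pos: [0.6324, 0.2235, 0.264]
ee_rot: [3.139, -0.002, -0.189]
wrist_force: [-1.6, -5.6, 5.5]
width: 0.0498
finger_force: 30.0
```

Emit:
step_arm(
  commands=[
    [[0, -1, 0, 0, 0, 0, 40], [0, 0, 0, 0, 0, 0, 40]],
  ],
)

```text
time: 24.32
tool_pos: [0.6326, 0.2238, 0.2641]
ee_rot: [3.137, -0.002, -0.19]
wrist_force: [-2.1, -7.5, 7.2]
width: 0.05
finger_force: 30.0
```

```bash
python3 -c "
from h import *
for i in range(2):
    o=robot.get_obs(); print(o['tool_pos'],o['ee_rot'],o['wrist_force'],o['wrist_torque'],o['width'])"
```

```text
[0.63255924 0.22383627 0.26407769] [ 3.13718809e+00 -2.11763151e-03 -1.89564531e-01] [-2.09593267 -7.54514659  7.16145942] [-1.16854154  0.68762006  0.03107582] 0.04997660843715704
[0.63255924 0.22383627 0.26407769] [ 3.13718809e+00 -2.11763151e-03 -1.89564531e-01] [-2.09593267 -7.54514659  7.16145942] [-1.16854154  0.68762006  0.03107582] 0.04997660843715704
```

Emit:
step_arm(
  commands=[
    [[1, 0, 0, 0.003, 0, 0, 40], [1, 0, 0, 0.002, 0, 0, 40], [1, 0, 0, 0, 0, 0, 40], [0, 0, 0, 0, 0, 0, 40]],
  ],
)

```text
time: 24.82
tool_pos: [0.6348, 0.2228, 0.264]
ee_rot: [3.14, 0.001, -0.19]
wrist_force: [-6.1, -8.5, 9.1]
width: 0.0499
finger_force: 30.0
```

Emit:
step_arm(
  commands=[
    [[1, 0, 0, 0, 0, 0, 40], [1, 0, 0, 0, 0, 0, 40], [0, 0, 0, 0, 0, 0, 40]],
  ],
)

```text
time: 25.2
tool_pos: [0.6363, 0.2226, 0.264]
ee_rot: [3.14, 0.003, -0.19]
wrist_force: [-7.8, -8.5, 10.5]
width: 0.0498
finger_force: 30.0
```

Emit:
step_arm(
  commands=[
    [[1, 0, 0, 0, 0, 0, 40], [1, 0, 0, 0, 0, 0, 40], [0, 0, 0, 0, 0, 0, 40]],
  ],
)

```text
time: 25.58
tool_pos: [0.6373, 0.2225, 0.2639]
ee_rot: [3.139, 0.006, -0.189]
wrist_force: [-12.2, -7.5, 12.2]
width: 0.0497
finger_force: 30.0
```

Emit:
step_arm(
  commands=[
    [[0, 0, 0, 0.002, 0.004, 0, 40], [0.5, -1, 0, 0.001, 0.004, 0, 40], [0, -1, 0, 0, 0, 0, 40], [0, 0, 0, 0, 0, 0, 40]],
  ],
)

```text
time: 26.08
tool_pos: [0.6369, 0.2231, 0.2639]
ee_rot: [3.137, 0.003, -0.19]
wrist_force: [-17.8, -13.1, 14.9]
width: 0.0495
finger_force: 30.0
```

Emit:
step_arm(
  commands=[
    [[1, -1, 0, 0.001, 0.002, 0, 40], [0, -1, 0, 0.001, 0.001, 0, 40], [0, 0, 0, 0, 0, 0, 40]],
  ],
)

```text
time: 26.45
tool_pos: [0.6374, 0.2236, 0.2638]
ee_rot: [3.134, 0.004, -0.191]
wrist_force: [-23.2, -17.3, 18.6]
width: 0.0501
finger_force: 30.0
```

```bash
cat > st.py <<'E'
from fit import *
o=robot.get_obs(); c,s_=np.cos(-.189),np.sin(-.189)
J=np.array([[c,s_,0],[-s_,c,0],[0,0,1]])
R=Ro.from_euler('xyz',o['ee_rot']).as_matrix()
b=o['tool_pos']+R@[0,0,.219]
print('block in jig',np.round(J@(b-[.594,.1894,0])*1000,2),'F jig',np.round(J@o['wrist_force'],1),'T',np.round(J@o['wrist_torque'],2),'rot',np.round(o['ee_rot'],4),o['width'])
E
python3 st.py
```

```text
block in jig [35.36 40.09 44.85] F jig [-19.6 -21.4  18.6] T [-3.86  3.6  -0.19] rot [ 3.1341  0.004  -0.1907] 0.05007822497652406
```

Emit:
step_arm(
  commands=[
    [[-0.5, 1, 0, 0.008, 0.003, 0, 40], [-0.5, 1, 0, 0.006, 0.003, 0, 40], [0, 0, 0, 0, 0, 0, 40], [0, 0, 0, 0, 0, 0, 40]],
  ],
)

```text
time: 26.95
tool_pos: [0.6369, 0.2212, 0.2633]
ee_rot: [-3.136, -0.005, -0.19]
wrist_force: [-18.2, -17.6, 16.4]
width: 0.0492
finger_force: 30.0
```

```bash
python3 st.py; python3 - <<'E'
from fit import *
s=snap('scene')
cv2.imwrite('pics/c7.png',cv2.resize(s['color'][190:330,250:420,::-1],None,fx=4,fy=4))
E
```

```text
block in jig [37.34 40.41 44.35] F jig [-14.6 -20.7  16.4] T [-4.31  2.78  0.02] rot [-3.1364 -0.0054 -0.1904] 0.049167669056034896
```

View pics/c7.png

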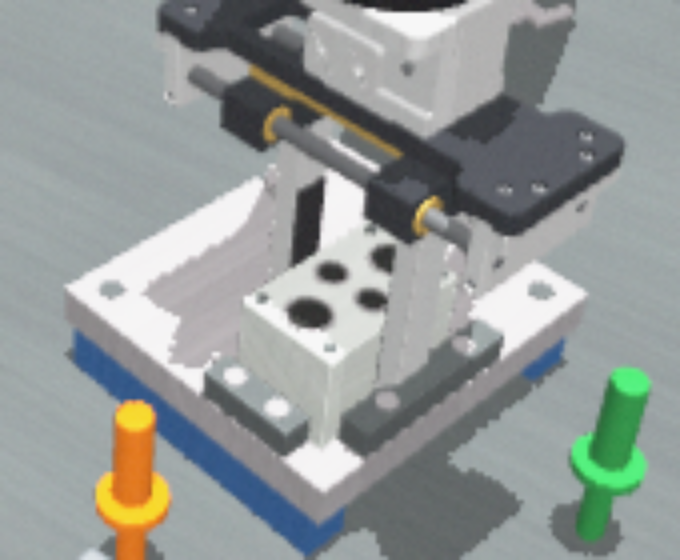

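Emit:
step_arm(
  commands=[
    [[0, 0, 0, -0.004, -0.004, 0, 40], [0.5, 0, 0, 0, 0, 0, 40], [0, 0, 0, 0, 0, 0, 40]],
  ],
)

```text
time: 27.38
tool_pos: [0.638, 0.2214, 0.2632]
ee_rot: [-3.139, -0.003, -0.19]
wrist_force: [-15.1, -16.6, 13.9]
width: 0.0498
finger_force: 30.0
```

```bash
python3 st.py; python3 - <<'E'
from fit import *
s=snap('scene')
pj=(.5914,.1872,-.188)
d=models.masks_of(s,'block'); m=d[0]['mask']; print(d[0]['confidence'],m.sum())
print('origin',[np.round(ray(s,t['xy'],.045),4) for t in models.tip_of(s,'block')[:1]],[np.round(ray(s,t['xy'],.045),4) for t in models.tip_of(s,'seat')[:1]])
for q in('pin','pin_collar','gear','bearing','socket'):
    print(q,[(round(t['confidence'],2),np.round(ray(s,t['xy'],.045 if 'pin' in q else 0)[:2],3)) for t in models.tip_of(s,q)[:4]])
E
```

```text
block in jig [37.92 40.34 44.16] F jig [-11.7 -19.1  13.9] T [-3.88  2.31 -0.  ] rot [-3.1386 -0.0033 -0.1904] 0.0497643074394843
0.88 1434
origin [array([0.6367, 0.2227, 0.045 ])] [array([0.6337, 0.2215, 0.045 ])]
pin [(0.93, array([0.653, 0.343])), (0.78, array([0.775, 0.208]))]
pin_collar [(0.96, array([0.742, 0.199])), (0.65, array([0.612, 0.334]))]
gear [(0.98, array([ 0.589, -0.145])), (0.33, array([ 0.51 , -0.318]))]
bearing [(0.52, array([ 0.512, -0.315]))]
socket [(0.35, array([0.486, 0.105]))]
```

Emit:
step_arm(
  commands=[
    [[1, 0, 0, 0, 0, 0, 40], [1, 0, 0, 0, 0, 0, 40], [0, 0, 0, 0, 0, 0, 40]],
  ],
)

```text
time: 28.2
tool_pos: [0.6396, 0.2211, 0.2628]
ee_rot: [-3.139, -0.002, -0.19]
wrist_force: [-16.8, -16.0, 12.6]
width: 0.0494
finger_force: 30.0
```

```bash
python3 st.py
```

```text
block in jig [39.25 40.3  43.82] F jig [-13.5 -18.9  12.6] T [-3.85  2.53  0.02] rot [-3.1389e+00 -1.8000e-03 -1.9030e-01] 0.04938895428987099
```

Emit:
step_arm(
  commands=[
    [[0, 0, 0, 0, 0, 0, 40], [0, 0, 0, 0, 0, 0, 40], [0, 0, 0, 0, 0, 0, 40], [0, 0, 0, 0, 0, 0, 40], [0, 0, 0, 0, 0, 0, 40], [0, 0, 0, 0, 0, 0, 40], [0, 0, 0, 0, 0, 0, 40], [0, 0, 0, 0, 0, 0, 40]],
  ],
)

```text
time: 29.2
tool_pos: [0.6396, 0.2211, 0.2628]
ee_rot: [-3.139, -0.002, -0.19]
wrist_force: [-16.8, -16.8, 13.9]
width: 0.0501
finger_force: 30.0
```

```bash
python3 st.py
```

```text
block in jig [39.25 40.3  43.82] F jig [-13.4 -19.7  13.9] T [-3.94  2.53  0.03] rot [-3.1389e+00 -1.8000e-03 -1.9040e-01] 0.05005025384485462
```

```bash
python3 - <<'E'
from fit import *
s=snap('scene'); pj=(.5914,.1872,-.188)
for dx in(0,-3,-6): print(dx,np.round(proj(s,tf(np.array([[75+dx,65,45],[75+dx,65,95],[75+dx,15,95],[75+dx,15,60]])/1000,pj)),1).tolist())
d=models.masks_of(s,'block')[0]['mask']
# left silhouette edge of the block (end face's -y vertical edge) and lower corner
g=cv2.cvtColor(s['color'],cv2.COLOR_RGB2GRAY).astype(int)
for r in (268,272,276): 
    c=np.where(d[r])[0]; print(r,c.min(),c.max(), g[r,c.min()-5:c.min()+4])
c=np.where(d); print('lowest',c[0].max(),c[1][c[0]==c[0].max()])
for q in('pin','pin_collar'): print(q,[(round(t['confidence'],2),np.round(t['xy'],1)) for t in models.tip_of(snap('scene'),q)])
print(proj(s,tf(np.array([[-45,-62,96]])/1000,pj)))
E
```

```text
0 [[329.7, 301.7], [332.5, 279.7], [309.8, 263.4], [308.6, 278.8]]
-3 [[330.9, 300.8], [333.7, 278.8], [311.1, 262.6], [309.9, 278.0]]
-6 [[332.2, 300.0], [335.0, 278.0], [312.4, 261.8], [311.1, 277.2]]
268 310 362 [179 178 178 175 178 176 177 178 180]
272 310 361 [184 184 186 182 183 183 180 181 175]
276 310 359 [178 177 179 177 164 179 182 177 181]
lowest 300 [329 330 331]
pin [(0.88, array([397.2, 324.8])), (0.63, array([285.1, 330. ])), (0.21, array([354.8, 293.2]))]
pin_collar [(0.87, array([286. , 314.9])), (0.59, array([401.5, 308.5]))]
[[325.16191949 215.24698323]]
```

Emit:
step_arm(
  commands=[
    [[0, 0, -0.5, 0, 0, 0, 40], [0, 0, -0.5, 0, 0, 0, 40], [0.5, 0, 0, 0, 0, 0, 40], [0.5, 0, 0, 0, 0, 0, 40], [0, 0, 0, 0, 0, 0, 40]],
  ],
)

```text
time: 30.12
tool_pos: [0.6403, 0.2211, 0.2628]
ee_rot: [-3.139, 0.0, -0.19]
wrist_force: [-17.1, -15.3, 10.3]
width: 0.0498
finger_force: 30.0
```

```bash
python3 st.py
```

```text
block in jig [39.46 40.32 43.75] F jig [-13.9 -18.2  10.3] T [-3.76  2.52  0.06] rot [-3.1392e+00  2.0000e-04 -1.9020e-01] 0.049756473969829795
```

```bash
python3 -c "
from h import *
print(robot.close_job())"
```

```text
the job is handed in; nothing more can be done
None
```

I hung the pin upright in the notch and released it, then handed the job in at about 30 s with the gripper holding the block home at roughly 14 N on the end stop and 18 N on the long stop. The pads slipped a few mm along the block at that push. The pin was hidden behind the gripper at hand-in, so I last saw it hanging right after I released it, and no result came back.

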